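# Put the spare optics back in their colour-coded holders

## Task

Put the four colour-marked spare microscope optics away: each objective upright into the round cup whose lip has the colour of its lens cap, and each filter cube upright into the square nest whose lip has the colour of the tape on its top, all four fully down on the floor of their holder. They are glass: lower them in and do not let them drop. Leave the brown oil bottle standing where it is.

Things in the scene. Friction and masses are not known exactly. Their poses are not given: they have to be found in the camera images.
- objective_y: microscope objective: egg-shaped white barrel with a yellow ring round it and a yellow lens cap on top, 28 mm across at its widest, 47 mm tall, 0.12 kg, standing on its narrower mount. Origin: centre of its underside; z up. Grip the barrel from above, fingertips 15 mm or more above its underside, to stay above the cup's rim.
- objective_g: microscope objective: egg-shaped white barrel with a green ring round it and a green lens cap on top, 28 mm across at its widest, 47 mm tall, 0.12 kg, standing on its narrower mount. Origin: centre of its underside; z up. Grip the barrel from above, fingertips 15 mm or more above its underside, to stay above the cup's rim.
- cube_blue: filter cube: black block with a square of blue tape on its top and round windows in its sides; 38 mm along x, 36 mm along y, 37 mm tall, 0.09 kg. Origin: on its underside, its centre lies at x = +1, y = +1 mm; z up. Turned up to 0.6 rad. Grip two facing sides from above, fingertips 15 mm or more above its underside, to stay above the nest's rim.
- cube_green: filter cube: black block with a square of green tape on its top and round windows in its sides; 38 mm along x, 36 mm along y, 37 mm tall, 0.09 kg. Origin: on its underside, its centre lies at x = +1, y = +1 mm; z up. Turned up to 0.6 rad. Grip two facing sides from above, fingertips 15 mm or more above its underside, to stay above the nest's rim.
- yellow_cup: low round cup for one objective, fixed to the bench: 58 mm bright foot, grey well, yellow lip. Well 37 mm across, its floor 5 mm above the bench; the lip flares from 11 mm above the bench to 46 mm inside width at the rim, 16 mm above the bench. Origin: centre of its underside; z up.
- green_cup: low round cup for one objective, fixed to the bench: 58 mm bright foot, grey well, green lip. Well 37 mm across, its floor 5 mm above the bench; the lip flares from 11 mm above the bench to 46 mm inside width at the rim, 16 mm above the bench. Origin: centre of its underside; z up.
- blue_nest: low square nest for one filter cube, fixed to the bench: 58 mm square bright foot, grey walls, blue lip. Pocket 47 x 47 mm, its floor 5 mm above the bench; the lip slopes outward to the rim, 16 mm above the bench. Origin: centre of its underside; x, y along its sides, z up. Turned up to 0.35 rad; the cube fits in any quarter turn.
- green_nest: low square nest for one filter cube, fixed to the bench: 58 mm square bright foot, grey walls, green lip. Pocket 47 x 47 mm, its floor 5 mm above the bench; the lip slopes outward to the rim, 16 mm above the bench. Origin: centre of its underside; x, y along its sides, z up. Turned up to 0.35 rad; the cube fits in any quarter turn.
- oil_bottle: small brown bottle of immersion oil with a black cap, 30 mm across, 62 mm tall, loose, standing among the parts; not to be moved. Origin: centre of its underside; z up.
- microscope: large white microscope with eyepieces and a camera, fixed, right of the work; leave it alone. It fills about x 0.30 to 1.15, y -0.27 to 0.08, and is up to 0.38 m high where x is below 0.65, 0.64 m beyond. All parts and holders stand on its left (y above 0.09); an arm that starts on its right must pass high over its front end. Origin: at the bench, under its stage.
Not all that is in view belongs to the job. Leave any purple look-alike of the objective_y alone.

How it is judged:
By the outcome, as a careful person would: the job done as asked, in the order asked, and still so for the second after the job is handed in, with the robot touching nothing.
It also fails if it takes over 102 s, if anything falls off the work surface, if the arm or the gripper's body presses on something with over 40 N, if the wrist force passes 120 N, or if a joint passes its speed limit or range.

## Robot

A 7-joint arm with a two-finger parallel gripper is mounted at the origin on a cart in front of the work surface, level with it; the furniture and walls round the work are solid. World frame = base frame: x ahead of the robot, y to its left, z up, the work surface at z = 0. Lengths are in m, angles in rad, forces in N, time in s.
With the tool pointing down it reaches from about 0.425 to 0.925 m from the base axis. Payload 6.8 kg.
Tool frame: the origin (TCP) lies on the centre line of the jaws, within the pads' length; the fingertips stand 11 mm ahead of it and the grasp point (between the pads) lies 8 mm behind it; z points along the fingers, y is the direction in which the jaws open and shut (so a half turn about z gives the same grasp; the last joint's range is limited). The gripper opens to 85 mm and grips with 20 to 120 N. Pads are 22 mm wide; open, the fingers measure 114 mm over their backs; the gripper's body (76 mm by 85 mm) begins 54 mm behind the grasp point. The pads swing forward as they close: fully open they stand 13 mm farther back than shut.
Start: joints at [0.994, 0.477, 0.022, 1.555, -0.011, 1.109, -0.083], TCP at [0.305, -0.602, 0.242] pointing down, gripper open.
Joint ranges: [-2.96, 2.96], [-0.34, 2.1], [-1.41, 1.46], [0.24, 2.44], [-1.37, 4.51], [0.17, 1.92], [-2.96, 2.96]. Speed limits (rad/s): [2.39, 2.39, 3.14, 3.14, 3.14, 3.14, 3.14].

## Interface

Orientations are given as a rotation vector (axis times angle).
In Python, from bench import r gives the robot as it stands.
- The arm moves only by the tool send_rows, never from a script. Its argument "deltas" is a list of rows, each a list of 7 numbers: the opening, from 0 (shut) to 1 (fully open), then the shift along the tool's x, y, z as a fraction of full scale, then the turn, a rotation vector about the tool's x, y, z as a fraction of full scale. In form: [[hand, x, y, z, ax, ay, az], ...]. A call has 1 to 20 rows; each row is the pose to reach, as a shift and turn from the pose commanded when the call began, along the tool's axes at that moment, turning the shorter way round; what a row does not reach only later rows make up. Full scale, the value 1, is 150 mm for a shift and 180 degrees for a turn. A row lasts 1/12 s, in which the tool goes at most 41.7 mm and 7.16 degrees, less where a joint would pass 70% of its speed; a pose out of reach is approached as far as the arm can. A call with a number of a shift or a turn outside -1 to 1 is refused whole. A call with a gripper value outside its range is refused whole. The fingers move at their own pace and stop on an object; "squeeze" is the grip in N (left out, the last holds). Time passes only in rows, so rows that repeat a pose let the fingers close. It gives the time, the measured TCP pose, the force and the opening at its end, in the units of the state.
- r.get_obs(): the state, without advancing time (a new reading comes with each control period).
- r.grab_frame(name): name is "side" or "top" or "wrist"; returns a dict with "pixels" (480x640x3 uint8, red, green, blue), "camera_matrix" (3x3 intrinsics, pixels), "dist_coeffs" ([k1, k2, p1, p2, k3] as OpenCV has them; the pictures are not rectified), "rvec" (rotation vector, rad) and "tvec" (3), from world to camera coordinates, as OpenCV has them. Camera axes: x right, y down, z forward; pixel columns grow to the right and rows downward; lengths in m; the calibration is good to about 2 mm. A picture is of the moment at which its call begins. There is no depth.
- r.hand_in(): hands the job in, once; it reports no verdict.
The state is a dict: "clock": time; "joints": joint angles; "qvel": joint speeds; "tau": joint torques, N m; "tcp_pos": TCP position; "orientation": TCP orientation; "contact_force": force on the tool from outside, world axes, zero at the start; "moment": the same for the moment, N m; "grip_width": finger opening in m.
Only numpy, scipy, OpenCV 4.12 (cv2) and the standard library are available. Lean on these libraries where they do the work, as an engineer would, in place of code of your own. Each camera call takes 0.05 s, during which the arm holds its last target. There are 200 camera calls.

## Working session

There is one attempt and no reset: what is moved stays moved. The work goes in short steps, Python scripts to look and compute and a tool call to move; the robot and the scene stay as the last step left them, time stands still between calls to the robot, and variables do not carry over. Pictures are saved under pics/ and viewed, about 12 in all and at most 16, crops included, and the job is handed in when it is done.

Besides the shell and the picture viewer there is one more tool, called as a command line: name --pt "numbers of a row" for each row, then --argument value for the rest. send_rows: Moves the arm, as the interface text tells. Shift numbers are shares of 150 mm and turn numbers shares of 180 degrees, none past 1 either way. Its arguments: {"type":"object","properties":{"deltas":{"type":"array","items":{"type":"array","items":{"type":"number"}}},"squeeze":{"type":"number"}},"required":["deltas"]}

```bash
mkdir -p pics; ls
python3 - <<'E'
from bench import r
import cv2,pickle
o=r.get_obs();print(o)
d={}
for n in("top","side"):
    f=r.grab_frame(n);d[n]=f
    cv2.imwrite(f"pics/{n}0.png",f["pixels"][:,:,::-1]);print(n,f["camera_matrix"],f["dist_coeffs"],f["rvec"],f["tvec"])
pickle.dump(d,open("f0.pkl","wb"))
E
```

```text
pics
{'clock': 0.0, 'joints': array([ 0.9938968 ,  0.47778866,  0.02234532,  1.55648525, -0.01150115,
        1.10931219, -0.08309863]), 'qvel': array([ 0.0002517 , -0.00062019,  0.00131114,  0.00039684,  0.0019467 ,
        0.00039509, -0.00020048]), 'tau': array([ 1.45983438e-03, -5.96441031e+01,  1.60862993e+00, -2.81194228e+01,
        1.25808595e-02,  9.37874982e-03,  1.21972380e-05]), 'tcp_pos': array([ 0.30469068, -0.60165384,  0.24131922]), 'orientation': array([-3.05394825e+00, -7.29277381e-01,  8.92734251e-04]), 'contact_force': array([ 0.1916272 , -0.89830801,  0.66001066]), 'moment': array([-0.01410328,  0.04556414, -0.01274612]), 'grip_width': 0.08527529364866213}
top [[509.10365452   0.         314.72628514]
 [  0.         509.10365452 247.93828328]
 [  0.           0.           1.        ]] [-0.14323532  0.          0.          0.          0.        ] [ 2.13386129 -2.17526257  0.1602208 ] [0.17596798 0.54502094 1.02787706]
side [[601.65341031   0.         330.85932551]
 [  0.         601.65341031 242.30442767]
 [  0.           0.           1.        ]] [-0.10510586  0.          0.          0.          0.        ] [ 0.25222512 -2.46668673  1.70592423] [0.58515389 0.02778972 1.20862754]
```

View pics/top0.png

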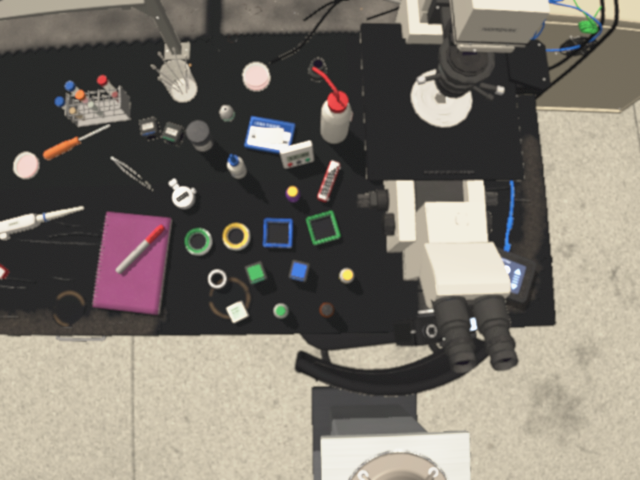

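View pics/side0.png

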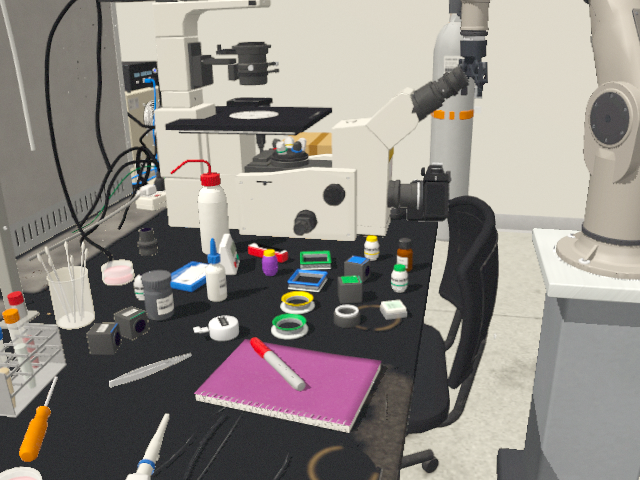

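Top view: objective_y is at (346,276), objective_g at (281,311), the green-tape cube at (256,272) and the blue-tape cube at (299,271). The holders are the green cup (198,241), yellow cup (236,236), blue nest (278,233) and green nest (323,228). The oil bottle stands at (326,310).

Possible look-alikes:
- purple-capped objective (292,194)
- white ring (217,279)
- white block (237,312)
- untaped black cubes (149,127) and (172,131)
- blue-and-white box (270,135)

I choose by cap or tape colour. Next I'll measure from both views.

```bash
cat > h.py <<'E'
import cv2,numpy as np
from scipy.spatial.transform import Rotation as R
def cam(f):
    Rm=cv2.Rodrigues(np.array(f["rvec"],float))[0];t=np.array(f["tvec"],float).ravel();return Rm,-Rm.T@t
def ray(f,uv):
    Rm,c=cam(f);p=cv2.undistortPoints(np.array(uv,float).reshape(-1,1,2),f["camera_matrix"],f["dist_coeffs"]).reshape(-1,2)
    d=np.c_[p,np.ones(len(p))]@Rm;return c,d/np.linalg.norm(d,axis=1)[:,None]
def plane(f,uv,z):
    c,d=ray(f,uv);return c+d*((z-c[2])/d[:,2])[:,None]
def tri(f1,u1,f2,u2):
    c1,d1=ray(f1,u1);c2,d2=ray(f2,u2);d1=d1[0];d2=d2[0]
    s=np.linalg.lstsq(np.c_[d1,-d2],c2-c1,rcond=None)[0];a=c1+s[0]*d1;b=c2+s[1]*d2;return (a+b)/2,np.linalg.norm(a-b)
HUE={"y":(20,35),"g":(50,85),"b":(100,125)}
def mask(f,col,s=110,v=60):
    h=cv2.cvtColor(f["pixels"],cv2.COLOR_RGB2HSV);a,b=HUE[col];return cv2.inRange(h,(a,s,v),(b,255,255))
def proj(f,P): return cv2.projectPoints(np.array(P,float).reshape(-1,1,3),np.array(f["rvec"],float),np.array(f["tvec"],float),f["camera_matrix"],f["dist_coeffs"])[0].reshape(-1,2)
def blobs(f,col,amin=25,**k):
    n,l,st,c=cv2.connectedComponentsWithStats(mask(f,col,**k));return [(st[i],c[i],l==i) for i in range(1,n) if st[i][4]>=amin]
def goto(o,p,yaw):
    "row numbers: tool down, jaw (tool y) axis at world angle yaw (mod pi)"
    R0=R.from_rotvec(o["orientation"]);best=None
    for k in(0,1):
        a=yaw+k*np.pi;y=np.array([np.cos(a),np.sin(a),0]);z=np.array([0,0,-1.]);x=np.cross(y,z)
        dr=(R0.inv()*R.from_matrix(np.c_[x,y,z])).as_rotvec()
        if best is None or np.linalg.norm(dr)<np.linalg.norm(best):best=dr
    return np.round(R0.inv().apply(np.array(p)-o["tcp_pos"])/.15,3),np.round(best/np.pi,4)
E
python3 - <<'E'
import pickle;from h import *
d=pickle.load(open("f0.pkl","rb"))
for n in d:
    print(n,cam(d[n])[1])
    for c in HUE:
        for st,ce,m in blobs(d[n],c):
            if n=="top" and not(170<ce[0]<370 and 180<ce[1]<330):continue
            if n=="side" and not(240<ce[0]<440 and 220<ce[1]<350):continue
            bc=(st[0]+st[2]/2-.5,st[1]+st[3]/2-.5)
            print(c,st,np.round(ce,1),np.round(bc,1),[np.round(plane(d[n],[ce],z)[0][:2],3) for z in(.016,.037,.047)])
E
```

```text
top [0.40186366 0.17791821 1.0915102 ]
y [288 185   9  11  72] [292.  190.7] [292. 190.] [array([0.677, 0.212]), array([0.672, 0.211]), array([0.67 , 0.211])]
y [222 222  26  26 301] [234.3 233.9] [234.5 234.5] [array([0.585, 0.337]), array([0.581, 0.334]), array([0.58 , 0.333])]
y [343 270  10  10  83] [347.5 274.6] [347.5 274.5] [array([0.493, 0.097]), array([0.491, 0.098]), array([0.49 , 0.099])]
g [306 210  35  34 351] [322.7 226.7] [323.  226.5] [array([0.597, 0.147]), array([0.593, 0.148]), array([0.591, 0.148])]
g [184 228  25  24 128] [194.1 237.6] [196.  239.5] [array([0.579, 0.424]), array([0.575, 0.42 ]), array([0.573, 0.417])]
g [248 265  15  15 163] [255.  272.1] [255. 272.] [array([0.502, 0.293]), array([0.5  , 0.291]), array([0.499, 0.29 ])]
g [277 307   8   8  52] [280.5 310.5] [280.5 310.5] [array([0.42, 0.24]), array([0.419, 0.239]), array([0.419, 0.238])]
b [262 217  32  31 472] [277.7 232.1] [277.5 232. ] [array([0.587, 0.244]), array([0.583, 0.243]), array([0.582, 0.242])]
b [291 263  16  17 194] [298.3 270.2] [298.5 271. ] [array([0.504, 0.201]), array([0.502, 0
[... 458 characters left out ...]
315.2 256.9] [315.5 257. ] [array([0.597, 0.153]), array([0.584, 0.204]), array([0.578, 0.228])]
g [393 264  13   7  73] [399.  267.2] [399. 267.] [array([0.429, 0.175]), array([0.425, 0.225]), array([0.422, 0.248])]
g [341 276  21   8 126] [350.1 279.1] [351.  279.5] [array([0.51 , 0.246]), array([0.501, 0.292]), array([0.497, 0.314])]
g [272 313  35  18 249] [288.7 319.9] [289.  321.5] [array([0.576, 0.417]), array([0.564, 0.455]), array([0.559, 0.473])]
b [348 255  19   9 103] [357.  259.2] [357. 259.] [array([0.514, 0.151]), array([0.505, 0.201]), array([0.501, 0.225])]
b [287 268  41  19 301] [306.7 277. ] [307. 277.] [array([0.589, 0.251]), array([0.577, 0.297]), array([0.571, 0.319])]
```

send_rows --pt "1 0 0 -1 0 0 0" --pt "1 0 0 -1 0 0 0" --pt "1 0 0 -1 0 0 0" --pt "1 0 0 -1 0 0 0" --pt "1 0 0 -1 0 0 -0.35" --pt "1 0 0 -1 0 0 -0.35" --pt "1 0 0 -1 0 0 -0.35" --pt "1 0 0 -1 0 0 -0.35" --pt "1 0 0 -1 0 0 -0.35" --pt "1 0 0 -1 0 0 -0.35" --pt "1 0 0 -1 0 0 -0.35" --pt "1 0 0 -1 0 0 -0.35" --pt "1 0 0 -1 0 0 -0.35" --pt "1 0 0 -1 0 0 -0.35"

```text
clock: 1.27
tcp_pos: [0.3048, -0.602, 0.3917]
orientation: [-2.22, -2.222, -0.001]
contact_force: [-0.2, 0.3, -0.6]
grip_width: 0.0854
```

send_rows --pt "1 0 0.3 -0.8 0 0 0" --pt "1 0 0.3 -0.8 0 0 0" --pt "1 0 0.3 -0.8 0 0 0" --pt "1 1 1 -0.8 0 0 0" --pt "1 1 1 -0.8 0 0 0" --pt "1 1 1 -0.8 0 0 0" --pt "1 1 1 -0.8 0 0 0" --pt "1 1 1 -0.8 0 0 0"

```text
clock: 1.93
tcp_pos: [0.4597, -0.4463, 0.5126]
orientation: [-2.219, -2.224, -0.005]
contact_force: [0.2, 0.9, 0.3]
grip_width: 0.0855
```

send_rows --pt "1 1 0.3 0 0 0 0" --pt "1 1 0.3 0 0 0 0" --pt "1 1 0.3 0 0 0 0" --pt "1 1 0.3 0 0 0 0"

```text
clock: 2.27
tcp_pos: [0.5016, -0.2987, 0.5123]
orientation: [-2.224, -2.218, -0.002]
contact_force: [1.1, 0.3, 0.3]
grip_width: 0.0849
```

send_rows --pt "1 1 0 0 0 0 0" --pt "1 1 0 0 0 0 0" --pt "1 1 0 0 0 0 0" --pt "1 1 0 0 0 0 0"

```text
clock: 2.6
tcp_pos: [0.5009, -0.1474, 0.5126]
orientation: [-2.222, -2.22, -0.002]
contact_force: [0.5, 0.4, 0.5]
grip_width: 0.0855
```

send_rows --pt "1 1 0 0 0 0 0" --pt "1 1 0 0 0 0 0" --pt "1 1 0 0 0 0 0" --pt "1 1 0 0 0 0 0"

```text
clock: 2.93
tcp_pos: [0.5006, 0.0025, 0.5125]
orientation: [-2.222, -2.22, -0.002]
contact_force: [0.1, 1.0, 0.8]
grip_width: 0.0855
```

send_rows --pt "1 1 0 0 0 0 0" --pt "1 1 0 0 0 0 0" --pt "1 1 0 0 0 0 0" --pt "1 1 0 0 0 0 0" --pt "1 1 0 0 0 0 0"

```text
clock: 3.35
tcp_pos: [0.4999, 0.1541, 0.5121]
orientation: [-2.215, -2.224, -0.002]
contact_force: [0.5, 0.6, 0.2]
grip_width: 0.0854
```

send_rows --pt "1 0.7 0 0.4 0 0 0" --pt "1 0.7 0 0.4 0 0 0" --pt "1 0.7 0 0.4 0 0 0" --pt "1 0.7 0 0.4 0 0 0" --pt "1 0.7 0 0.4 0 0 0" --pt "1 0.7 0 0.4 0 0 0"

```text
clock: 3.85
tcp_pos: [0.5025, 0.2515, 0.4522]
orientation: [2.227, 2.216, -0.001]
contact_force: [0.3, -1.1, 0.7]
grip_width: 0.0859
```

```bash
cat > look.py <<'E'
import sys,pickle;from bench import r;from h import *
n=sys.argv[1];f=r.grab_frame("wrist");pickle.dump(f,open(n+".pkl","wb"))
cv2.imwrite(f"pics/{n}.png",f["pixels"][:,:,::-1])
o=r.get_obs();print(np.round(o["tcp_pos"],4),np.round(o["orientation"],4),o["clock"],"cam",np.round(cam(f)[1],3),np.round(o["joints"],2))
E
python3 look.py w1
```

```text
[0.5028 0.251  0.4527] [2.2274e+00 2.2143e+00 3.0000e-04] 3.9 cam [0.503 0.332 0.583] [ 0.01  0.23 -0.71  1.48  0.15  1.48 -0.71]
```

View pics/w1.png

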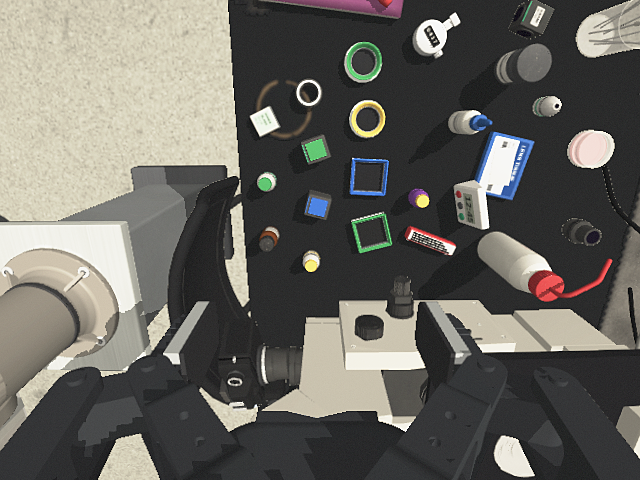

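The wrist view shows all the parts clear:
- **Parts:** objective_g (267,183), objective_y (311,263), green cube (315,151), blue cube (317,206) and oil bottle (268,240).
- **Holders:** green cup (363,62), yellow cup (367,119), blue nest (369,176) and green nest (372,231).
- **Look-alike:** the purple one is at (420,198).

Run:
```python
import pickle;from h import *
w=pickle.load(open("w1.pkl","rb"));t=pickle.load(open("f0.pkl","rb"))["top"]
L={"obj_y":("y",.047,[.491,.098]),"obj_g":("g",.047,[.419,.239]),"cube_g":("g",.037,[.5,.291]),"cube_b":("b",.037,[.502,.2]),
"cup_y":("y",.016,[.585,.337]),"cup_g":("g",.016,[.577,.422]),"nest_b":("b",.016,[.587,.244]),"nest_g":("g",.016,[.597,.147])}
for k,(c,z,p) in L.items():
    ce={}
    for n,f in(("w",w),("t",t)):
        uv=proj(f,[[*p,z]])[0]
        b=min(blobs(f,c,s=90,v=50),key=lambda q:np.hypot(*(q[0][:2]+q[0][2:4]/2-uv)))
        pts=cv2.findContours(b[2].astype(np.uint8),0,1)[0];pts=np.vstack(pts).reshape(-1,2)
        P=plane(f,pts,z)[:,:2];rc=cv2.minAreaRect((cv2.convexHull((P*1000).astype(np.float32))))
        cc,rr=cv2.minEnclosingCircle((P*1000).astype(np.float32))
        ce[n]=proj(f,[[rc[0][0]/1000,rc[0][1]/1000,z]])[0]
        print(k,n,"rect",np.round(rc[0],1),np.round(rc[1],1),round(rc[2],1),"circ",np.round(cc,1),round(2*rr,1),"px",np.round(ce[n],1),b[0][4])
    print("   tri",*[np.round(v,4) for v in tri(w,ce["w"],t,ce["t"])])
# bottle px
print(plane(w,[[268,235]],.062))
```

```text
obj_y w rect [490.2 100.2] [21.9 18.5] 89.7 circ [490.3  99.8] 22.8 px [310.5 265. ] 125
obj_y t rect [490.4  99.2] [18.6 18.7] 88.5 circ [490.5 100.1] 22.2 px [347.5 274.5] 86
   tri [0.4904 0.0991 0.0445] 0.0005
obj_g w rect [420.1 238. ] [20.  19.1] 18.0 circ [420.  238.2] 20.8 px [264.5 183.7] 135
obj_g t rect [419.3 239. ] [16.4 14.2] 89.0 circ [419.8 238.4] 17.7 px [280.  310.5] 60
   tri [0.4198 0.2386 0.0481] 0.0012
cube_g w rect [500.1 288.8] [26.8 26.8] 18.1 circ [499.9 288.7] 36.3 px [315.7 149.5] 317
cube_g t rect [497.  289.4] [34.4 28.4] 17.5 circ [497.7 289.1] 39.1 px [255.6 273.4] 212
   tri [0.4988 0.2891 0.033 ] 0.003
cube_b w rect [502.6 198.1] [27.  27.6] 75.4 circ [502.6 198.5] 36.2 px [317.6 206.8] 281
cube_b t rect [499.5 201. ] [29.3 36.4] 74.9 circ [499.7 200.6] 41.6 px [298.1 271.5] 241
   tri [0.5008 0.2002 0.0428] 0.0039
cup_y w rect [581.6 333. ] [51.5 52.2] 72.2 circ [582.2 333.3] 54.0 px [367.9 119.2] 437
cup_y t rect [583.6 335.8] [56.4 54.4] 88.9 circ [583.6 336.1] 58.3 px [234.9 234.5] 349
   tri [0.5794 0.3328 0.0369] 0.0013
cup_g w rect [572.8 416.5] [50.7 50.9] 90.0 circ [573.  416.4] 52.9 px [364.   60.7] 442
cup_g t rect [573.9 419.3] [52.5 48.1] 62.9 circ [573.2 420.2] 54.4 px [196.4 239.6] 191
   tri [0.5682 0.4111 0.0523] 0.0002
nest_b w rect [586.4 242.6] [60.3 60.9] 87.6 circ [585.8 242.4] 80.9 px [368.6 177.1] 501
nest_b t rect [587.3 244.2] [66.5 65.2] 88.9 circ [586.5 244.2] 86.0 px [277.5 231.9] 528
   tri [0.5856 0.2438 0.0239] 0.0008
nest_g w rect [595.7 145.6] [61.  60.2] 15.4 circ [595.3 145.8] 80.6 px [371.7 233.3] 411
nest_g t rect [596.3 147.3] [65.  65.4] 15.4 circ [596.1 146.8] 84.9 px [322.7 227. ] 445
   tri [0.595  0.1474 0.0217] 0.0005
[[0.42369344 0.15879654 0.062     ]]
```

send_rows --pt "0.8 -0.08 -0.55 1 0 0 0" --pt "0.8 -0.08 -0.55 1 0 0 0" --pt "0.8 -0.08 -0.55 1 0 0 0" --pt "0.8 -0.08 -0.55 1 0 0 0" --pt "0.8 -0.08 -0.55 1 0 0 0"

```text
clock: 4.32
tcp_pos: [0.4134, 0.2355, 0.296]
orientation: [-2.225, -2.216, 0.02]
contact_force: [-1.1, -1.4, -0.8]
grip_width: 0.0683
```

send_rows --pt "0.8 0 0 0.9 0 0 0" --pt "0.8 0 0 0.9 0 0 0" --pt "0.8 0 0 0.9 0 0 0" --pt "0.8 0 0 0.9 0 0 0" --pt "0.8 0 0 0.9 0 0 0" --pt "0.8 0 0 0.9 0 0 0"

```text
clock: 4.82
tcp_pos: [0.4211, 0.241, 0.1691]
orientation: [2.226, 2.217, 0.003]
contact_force: [-0.5, 0.5, 0.7]
grip_width: 0.0681
```

```bash
python3 look.py w2
python3 - <<'E'
import pickle;from h import *
w=pickle.load(open("w2.pkl","rb"))
for c in "gyb":
  for st,ce,m in blobs(w,c,150,s=90,v=50):
    print(c,st,[np.round(plane(w,[ce],z)[0][:2],4) for z in(.016,.037,.047)])
E
```

```text
[0.4216 0.2415 0.1698] [2.2248 2.2166 0.0059] 4.8667 cam [0.421 0.322 0.3  ] [-0.05  0.34 -0.7   2.04  0.29  0.86 -0.92]
g [493   0  65  24 588] [array([0.575, 0.398]), array([0.5636, 0.3924]), array([0.5582, 0.3897])]
g [ 401  143   43   45 1292] [array([0.5066, 0.2869]), array([0.5003, 0.2895]), array([0.4973, 0.2907])]
g [303 220  27  28 562] [array([0.4199, 0.2289]), array([0.42  , 0.2358]), array([0.4201, 0.239 ])]
g [ 467  281   67   67 1289] [array([0.5968, 0.1463]), array([0.5838, 0.1593]), array([0.5776, 0.1654])]
y [ 489   68   67   73 1663] [array([0.5848, 0.3346]), array([0.5727, 0.3337]), array([0.5669, 0.3332])]
y [602 252  30  26 597] [array([0.6955, 0.1976]), array([0.6752, 0.2068]), array([0.6655, 0.2111])]
y [382 366  25  24 438] [array([0.498, 0.075]), array([0.4923, 0.0933]), array([0.4896, 0.1019])]
b [ 469  182   81   69 1718] [array([0.5878, 0.2434]), array([0.5754, 0.2492]), array([0.5696, 0.2519])]
b [396 257  41  36 982] [array([0.5095, 0.189 ]), array([0.503 , 0.1988]), array([0.4999, 0.2035])]
```

View pics/w2.png

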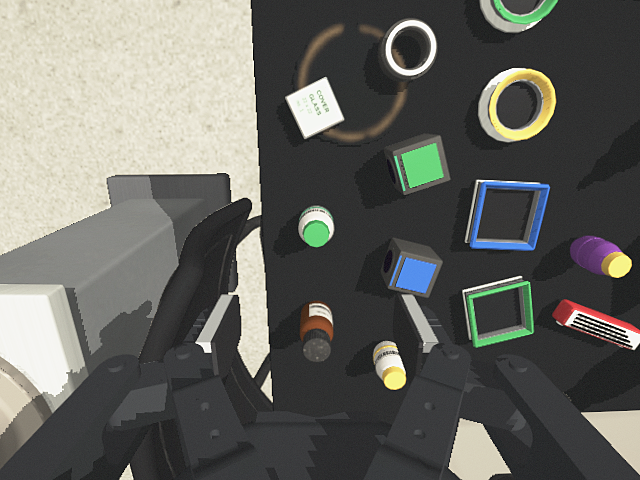

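Objective_g's cap is at (316,233), with the bottle at (317,345). Before descending I'll check how high the chair back at (250,203) stands.

Run:
```python
import pickle;from h import *
w=pickle.load(open("w1.pkl","rb"));v=pickle.load(open("w2.pkl","rb"));t=pickle.load(open("f0.pkl","rb"))["top"]
print(tri(w,[[237,180]],v,[[249,201]]));print(tri(w,[[237,180]],t,[[298,362]]));print(tri(v,[[249,201]],t,[[298,362]]))
for n,a,b in(("obj_g",(264.5,183.7),(316.5,233.8)),):print(n,tri(w,[a],v,[b]))
```

```text
(array([ 0.3066182 ,  0.19381741, -0.26330384]), np.float64(0.003216076986992997))
(array([ 0.30002539,  0.20370708, -0.2432751 ]), np.float64(0.02448306736418525))
(array([ 0.30225227,  0.20586861, -0.23559996]), np.float64(0.024712032874948903))
obj_g (array([0.4203088 , 0.23821624, 0.04660837]), np.float64(0.0006965230758204719))
```

Chair is well below. Height of the objective cap 46.6 mm, as described. Grasp.

send_rows --pt "0.8 -0.02 -0.01 0.8 0 0 0" --pt "0.8 -0.02 -0.01 0.8 0 0 0" --pt "0.8 -0.02 -0.01 0.8 0 0 0" --pt "0.8 -0.02 -0.01 0.8 0 0 0" --pt "0.8 -0.02 -0.01 0.87 0 0 0" --pt "0.8 -0.02 -0.01 0.94 0 0 0" --pt "0.8 -0.02 -0.01 0.94 0 0 0" --pt "0.8 -0.02 -0.01 0.94 0 0 0" --squeeze 30

```text
clock: 5.53
tcp_pos: [0.4192, 0.2382, 0.0277]
orientation: [2.224, 2.218, 0.004]
contact_force: [-0.5, -0.5, 0.2]
grip_width: 0.0682
```

send_rows --pt "0 0 0 0 0 0 0" --pt "0 0 0 0 0 0 0" --pt "0 0 0 0 0 0 0" --pt "0 0 0 0 0 0 0" --pt "0 0 0 0 0 0 0" --pt "0 0 0 0 0 0 0" --pt "0 0 0 0 0 0 0" --pt "0 0 0 0 0 0 0" --pt "0 0 0 0 0 0 0"

```text
clock: 6.28
tcp_pos: [0.4186, 0.2379, 0.0271]
orientation: [2.224, 2.218, 0.002]
contact_force: [0.2, -0.6, 6.9]
grip_width: 0.0273
```

send_rows --pt "0 0 0 -0.1 0 0 0" --pt "0 0 0 -0.3 0 0 0" --pt "0 0 0 -0.5 0 0 0" --pt "0 0 0 -0.6 0 0 0" --pt "0 0.3 0.25 -0.6 0 0 0" --pt "0 0.55 0.45 -0.6 0 0 0" --pt "0 0.75 0.65 -0.6 0 0 0" --pt "0 0.9 0.8 -0.6 0 0 0" --pt "0 0.95 0.9 -0.6 0 0 0" --pt "0 0.95 0.9 -0.6 0 0 0"

```text
clock: 7.12
tcp_pos: [0.5573, 0.3836, 0.1163]
orientation: [-2.224, -2.217, -0.007]
contact_force: [0.7, -1.0, -1.2]
grip_width: 0.0275
```

```bash
python3 look.py w3
python3 - <<'E'
import pickle;from h import *
w=pickle.load(open("w3.pkl","rb"))
for c in "gy":
  for st,ce,m in blobs(w,c,150,s=90,v=50):
    bc=st[:2]+st[2:4]/2-.5
    print(c,st,[np.round(plane(w,[ce],z)[0][:2],4) for z in(.016,.037,.145)],np.round(plane(w,[bc],.016)[0],4))
E
```

```text
[0.5549 0.3815 0.1157] [-2.2238e+00 -2.2175e+00 -1.9000e-03] 7.1667 cam [0.557 0.464 0.248] [-0.28  0.68 -0.6   1.63  0.44  0.97 -1.04]
g [ 301  156   78   76 2020] [array([0.5726, 0.4159]), array([0.5712, 0.4202]), array([0.5639, 0.4426])] [0.5725 0.4174 0.016 ]
g [287 274  61  22 155] [array([0.5572, 0.3531]), array([0.5571, 0.3632]), array([0.557 , 0.4148])] [0.5571 0.3494 0.016 ]
g [ 288  311   54   55 2285] [array([0.5551, 0.303 ]), array([0.5552, 0.3176]), array([0.5561, 0.3927])] [0.555 0.303 0.016]
y [337 271  49  40 411] [array([0.5935, 0.3492]), array([0.5902, 0.3596]), array([0.5731, 0.4131])] [0.5898 0.3443 0.016 ]
y [443 446  22  22 238] [array([0.68  , 0.1714]), array([0.6688, 0.1979]), array([0.6114, 0.3343])] [0.6817 0.1736 0.016 ]
```

View pics/w3.png

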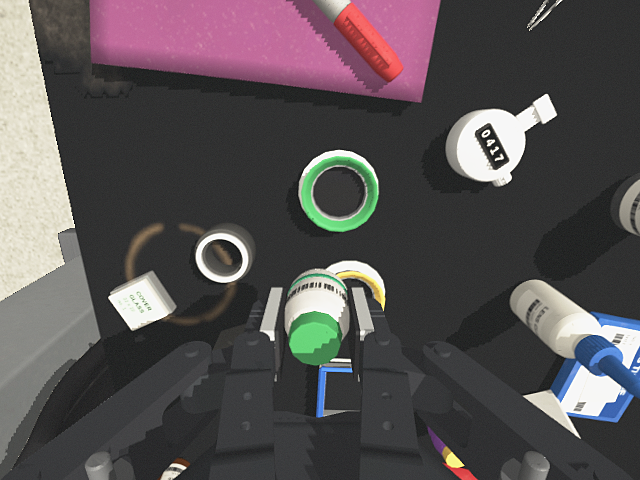

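The gripped objective hangs straight between the pads, with its cap at (315,337). The green cup is at (340,191), empty.

send_rows --pt "0 0.12 0.06 0 0 0 0" --pt "0 0.24 0.115 0 0 0 0" --pt "0 0.24 0.115 0.15 0 0 0" --pt "0 0.24 0.115 0.3 0 0 0" --pt "0 0.24 0.115 0.4 0 0 0" --pt "0 0.24 0.115 0.45 0 0 0" --pt "0 0.24 0.115 0.48 0 0 0" --pt "0 0.24 0.115 0.5 0 0 0" --pt "0 0.24 0.115 0.52 0 0 0" --pt "0 0.24 0.115 0.535 0 0 0" --pt "0 0.24 0.115 0.535 0 0 0" --pt "0 0.24 0.115 0.535 0 0 0" --pt "0 0.24 0.115 0.535 0 0 0"

```text
clock: 8.25
tcp_pos: [0.571, 0.4159, 0.0366]
orientation: [2.224, 2.219, 0.001]
contact_force: [-0.4, 0.0, -1.6]
grip_width: 0.0272
```

send_rows --pt "0 0.01 0.01 0.008 0 0 0" --pt "0 0.01 0.01 0.016 0 0 0" --pt "0 0.01 0.01 0.024 0 0 0" --pt "0 0.01 0.01 0.024 0 0 0" --pt "0 0.01 0.01 0.024 0 0 0"

```text
clock: 8.67
tcp_pos: [0.5722, 0.4172, 0.0324]
orientation: [-2.224, -2.219, 0.0]
contact_force: [0.2, 1.0, -1.2]
grip_width: 0.0272
```

send_rows --pt "0 0 0 0.006 0 0 0" --pt "0 0 0 0.012 0 0 0" --pt "0 0 0 0.012 0 0 0"

```text
clock: 8.92
tcp_pos: [0.5723, 0.4176, 0.0322]
orientation: [2.224, 2.218, 0.001]
contact_force: [-2.4, -2.3, 8.6]
grip_width: 0.0272
```

Floor contact. Release.

send_rows --pt "0.35 0 0 0.005 0 0 0" --pt "0.4 0 0 0 0 0 0" --pt "0.5 0 0 0 0 0 0" --pt "0.6 0 0 0 0 0 0" --pt "0.6 0 0 0 0 0 0" --pt "0.6 0 0 0 0 0 0" --pt "0.6 0 0 -0.2 0 0 0" --pt "0.6 0 0 -0.6 0 0 0" --pt "0.6 0 0 -0.8 0 0 0" --pt "0.6 0 0 -0.8 0 0 0"

```text
clock: 9.75
tcp_pos: [0.5748, 0.4205, 0.1589]
orientation: [2.224, 2.218, 0.018]
contact_force: [0.6, 1.7, 1.0]
grip_width: 0.0515
```

send_rows --pt "0.8 -1 -0.3 0 0 0 0" --pt "0.8 -1 -0.3 0 0 0 0" --pt "0.8 -1 -0.3 0 0 0 0" --pt "0.8 -1 -0.3 0 0 0 0"

```text
clock: 10.08
tcp_pos: [0.526, 0.2637, 0.1502]
orientation: [2.225, 2.216, -0.003]
contact_force: [-0.1, -0.6, -0.4]
grip_width: 0.0685
```

send_rows --pt "0.8 -1 -0.25 0 0 0 0" --pt "0.8 -1 -0.25 0 0 0 0" --pt "0.8 -1 -0.25 0 0 0 0" --pt "0.8 -1 -0.25 0 0 0 0" --pt "0.8 -1 -0.25 0 0 0 0" --pt "0.8 -1 -0.25 0 0 0 0"

```text
clock: 10.58
tcp_pos: [0.489, 0.1153, 0.1507]
orientation: [2.228, 2.214, -0.001]
contact_force: [0.4, 1.0, 0.3]
grip_width: 0.0681
```

```bash
python3 look.py w4
python3 - <<'E'
import pickle;from h import *
w=pickle.load(open("w4.pkl","rb"))
for c in "gyb":
  for st,ce,m in blobs(w,c,150,s=90,v=50):
    print(c,st,[np.round(plane(w,[ce],z)[0][:2],4) for z in(.016,.037,.047)])
E
```

```text
[0.4894 0.1174 0.151 ] [2.2250e+00 2.2172e+00 1.7000e-03] 10.6333 cam [0.489 0.196 0.282] [ 0.19  0.39 -0.67  2.01  0.32  0.84 -0.66]
g [ 411  140   86   92 2038] [array([0.5975, 0.1465]), array([0.5889, 0.1504]), array([0.5849, 0.1523])]
y [572  83  37  34 986] [array([0.6897, 0.211 ]), array([0.6738, 0.2098]), array([0.6663, 0.2092])]
y [306 244  28  29 632] [array([0.4908, 0.0878]), array([0.4907, 0.0963]), array([0.4906, 0.1004])]
b [ 409    0   97   99 3061] [array([0.5875, 0.2448]), array([0.5798, 0.241 ]), array([0.5761, 0.2391])]
b [ 314   90   49   52 1731] [array([0.5042, 0.1991]), array([0.503 , 0.1988]), array([0.5024, 0.1987])]
```

View pics/w4.png

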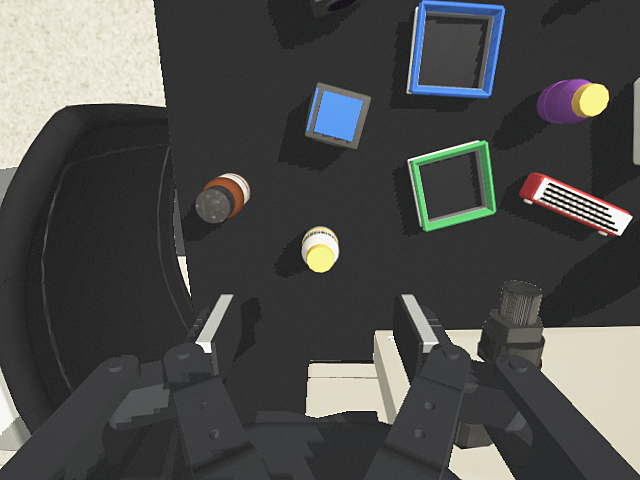

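objective_y's cap is at (320,258) and clear of everything. The bottle is at (213,206), and the microscope's edge is at (308,363) and (374,332). I'll triangulate those edges before descending.

Run:
```python
import pickle;from h import *
w=pickle.load(open("w1.pkl","rb"));v=pickle.load(open("w4.pkl","rb"));u=pickle.load(open("w2.pkl","rb"))
print(tri(w,[[305,319]],v,[[308,363]]));print(tri(w,[[340,302]],v,[[374,332]]));print(tri(w,[[391,279]],v,[[503,285]]))
print("bottle",tri(w,[[266,244]],v,[[213,206]]),tri(u,[[316,346]],v,[[213,206]]))
from bench import r
print(goto(r.get_obs(),[.4905,.1003,.029],0))
```

```text
(array([ 0.47738805, -0.04395298, -0.01653045]), np.float64(0.0018008611619412637))
(array([ 0.54535268, -0.00625535, -0.01644343]), np.float64(0.0005170652022321184))
(array([0.62566141, 0.07881846, 0.05417889]), np.float64(0.0032185159201794026))
bottle (array([0.41888874, 0.14157514, 0.05576092]), np.float64(0.0005025488894177634)) (array([0.4192828 , 0.14188848, 0.05498247]), np.float64(0.0010213700372360968))
(array([-0.114,  0.007,  0.813]), array([ 0.0003, -0.0001, -0.0011]))
```

send_rows --pt "0.6 -0.114 0.007 0.3 0 0 0" --pt "0.6 -0.114 0.007 0.55 0 0 0" --pt "0.6 -0.114 0.007 0.7 0 0 0" --pt "0.6 -0.114 0.007 0.76 0 0 0" --pt "0.6 -0.114 0.007 0.81 0 0 0" --pt "0.6 -0.114 0.007 0.81 0 0 0" --pt "0.6 -0.114 0.007 0.81 0 0 0" --pt "0.6 -0.114 0.007 0.81 0 0 0"

```text
clock: 11.3
tcp_pos: [0.4913, 0.1012, 0.0306]
orientation: [2.223, 2.218, 0.004]
contact_force: [0.4, -0.3, 1.3]
grip_width: 0.0511
```

send_rows --pt "0 0 0 0 0 0 0" --pt "0 0 0 0 0 0 0" --pt "0 0 0 0 0 0 0" --pt "0 0 0 0 0 0 0" --pt "0 0 0 0 0 0 0" --pt "0 0 0 0 0 0 0" --pt "0 0 0 0 0 0 0" --pt "0 0 0 0 0 0 0"

```text
clock: 11.97
tcp_pos: [0.4909, 0.1005, 0.0304]
orientation: [2.223, 2.217, 0.003]
contact_force: [-1.0, 0.7, 6.7]
grip_width: 0.027
```

send_rows --pt "0 0 0 -0.1 0 0 0" --pt "0 0 0 -0.3 0 0 0" --pt "0 0 0 -0.5 0 0 0" --pt "0 0 0 -0.65 0 0 0" --pt "0 0.25 0.15 -0.65 0 0 0" --pt "0 0.5 0.3 -0.65 0 0 0" --pt "0 0.75 0.45 -0.65 0 0 0" --pt "0 1 0.61 -0.65 0 0 0"

```text
clock: 12.63
tcp_pos: [0.5779, 0.2434, 0.1274]
orientation: [2.225, 2.217, 0.001]
contact_force: [-0.0, 0.1, -0.9]
grip_width: 0.0272
```

send_rows --pt "0 0.2 0 0 0 0 0" --pt "0 0.4 0 0 0 0 0" --pt "0 0.5 0 0 0 0 0" --pt "0 0.56 0 0 0 0 0" --pt "0 0.56 0 0 0 0 0" --pt "0 0.56 0 0 0 0 0"

```text
clock: 13.13
tcp_pos: [0.5774, 0.3247, 0.1265]
orientation: [2.224, 2.217, -0.002]
contact_force: [0.7, -0.4, -0.8]
grip_width: 0.0272
```

```bash
python3 look.py w5
python3 - <<'E'
import pickle;from h import *
w=pickle.load(open("w5.pkl","rb"))
for c in "gyb":
  for st,ce,m in blobs(w,c,100,s=90,v=50):
    print(c,st,[np.round(plane(w,[ce],z)[0][:2],4) for z in(.016,.037,.052,.144)])
from bench import r
print(goto(r.get_obs(),[.583,.3345,.04],0))
E
```

```text
[0.5778 0.3238 0.1264] [ 2.2252  2.2154 -0.0024] 13.1833 cam [0.577 0.406 0.257] [-0.19  0.65 -0.6   1.65  0.43  0.98 -0.95]
g [ 270   58   80   85 2285] [array([0.5729, 0.4182]), array([0.5733, 0.4171]), array([0.5735, 0.4163]), array([0.5753, 0.4116])]
g [ 292   79   37   40 1091] [array([0.5728, 0.4189]), array([0.5732, 0.4177]), array([0.5735, 0.4169]), array([0.5752, 0.4119])]
g [ 186  271   49   42 1285] [array([0.4933, 0.2786]), array([0.5006, 0.2897]), array([0.5059, 0.2976]), array([0.5379, 0.3461])]
g [179 282  19  34 108] [array([0.4749, 0.273 ]), array([0.4838, 0.2845]), array([0.4902, 0.2928]), array([0.5293, 0.3435])]
g [299 388  62  28 387] [array([0.5841, 0.1716]), array([0.5835, 0.192 ]), array([0.5831, 0.2065]), array([0.5806, 0.2959])]
y [ 288  188   73   70 1817] [array([0.5821, 0.333 ]), array([0.5817, 0.3393]), array([0.5814, 0.3438]), array([0.5796, 0.3716])]
y [287 274  60  22 213] [array([0.5758, 0.2879]), array([0.576 , 0.2982]), array([0.5761, 0.3055]), array([0.5767, 0.3505])]
y [ 290  311   53   53 2189] [array([0.5761, 0.2373]), array([0.5762, 0.252 ]), array([0.5763, 0.2625]), array([0.5768, 0.3267])]
b [ 536  239  104  124 5131] [array([0.7961, 0.278 ]), array([0.777 , 0.2891]), array([0.7634, 0.2971]), array([0.6801, 0.3458])]
b [332 353  19   9 128] [array([0.5976, 0.2172]), array([0.5958, 0.2336]), array([0.5946, 0.2454]), array([0.5869, 0.3173])]
(array([0.073, 0.035, 0.576]), array([ 0.    ,  0.0007, -0.0014]))
```

View pics/w5.png

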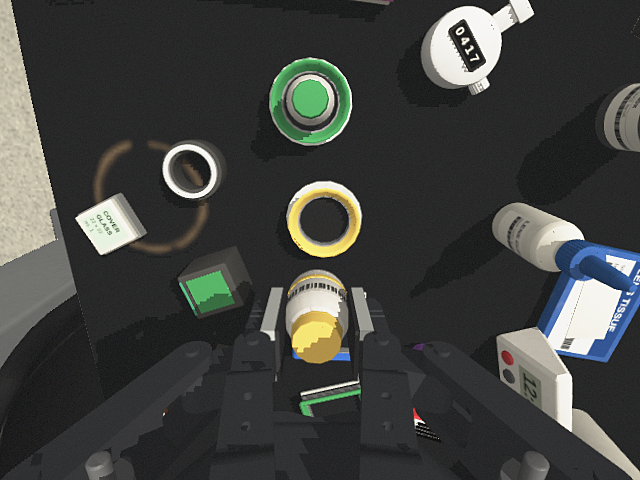

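The green objective stands upright and centred in the green cup, its cap at (311,98). The yellow cup at (324,219) is empty. The held objective_y has its cap at (317,337).

send_rows --pt "0 0.068 0.033 0.1 0 0 0" --pt "0 0.068 0.033 0.25 0 0 0" --pt "0 0.068 0.033 0.38 0 0 0" --pt "0 0.068 0.033 0.46 0 0 0" --pt "0 0.068 0.033 0.51 0 0 0" --pt "0 0.068 0.033 0.54 0 0 0" --pt "0 0.068 0.033 0.56 0 0 0" --pt "0 0.068 0.033 0.58 0 0 0" --pt "0 0.068 0.033 0.59 0 0 0" --pt "0 0.068 0.033 0.6 0 0 0" --pt "0 0.068 0.033 0.6 0 0 0" --pt "0 0.068 0.033 0.6 0 0 0"

```text
clock: 14.18
tcp_pos: [0.5823, 0.3368, 0.037]
orientation: [2.224, 2.219, 0.001]
contact_force: [0.2, 0.3, -1.6]
grip_width: 0.027
```

send_rows --pt "0 0 0 0.006 0 0 0" --pt "0 0 0 0.012 0 0 0" --pt "0 0 0 0.012 0 0 0"

```text
clock: 14.43
tcp_pos: [0.5825, 0.3368, 0.0355]
orientation: [2.224, 2.218, 0.001]
contact_force: [-1.1, -0.3, 3.8]
grip_width: 0.0268
```

send_rows --pt "0 0 0 0.004 0 0 0" --pt "0.35 0 0 0.004 0 0 0" --pt "0.4 0 0 0 0 0 0" --pt "0.5 0 0 0 0 0 0" --pt "0.6 0 0 0 0 0 0" --pt "0.6 0 0 0 0 0 0" --pt "0.6 0 0 0 0 0 0" --pt "0.6 0 0 -0.2 0 0 0" --pt "0.6 0 0 -0.6 0 0 0" --pt "0.6 0 0 -0.8 0 0 0" --pt "0.6 0 0 -0.8 0 0 0"

```text
clock: 15.35
tcp_pos: [0.585, 0.3396, 0.1627]
orientation: [2.223, 2.217, 0.017]
contact_force: [0.3, 1.7, 0.7]
grip_width: 0.0512
```

send_rows --pt "1 -0.3 -0.5 0 0 0 0" --pt "1 -0.3 -0.5 0 0 0 0" --pt "1 -0.3 -0.5 0 0 0 0" --pt "1 -0.3 -0.5 0 0 0 0" --pt "1 -0.3 -0.5 0 0 0 0" --pt "1 -0.3 -0.5 0 0 0 0"

```text
clock: 15.85
tcp_pos: [0.5083, 0.2925, 0.1553]
orientation: [2.225, 2.218, 0.003]
contact_force: [0.2, 1.2, -0.2]
grip_width: 0.0854
```

```bash
python3 look.py w6
python3 - <<'E'
import pickle;from h import *
w=pickle.load(open("w6.pkl","rb"))
for c in "gyb":
  for st,ce,m in blobs(w,c,150,s=90,v=50):
    pts=cv2.findContours(m.astype(np.uint8),0,1)[0][0].reshape(-1,2)
    out=[]
    for z in(.016,.037,.052):
        rc=cv2.minAreaRect((plane(w,pts,z)[:,:2]*1000).astype(np.float32));out.append((z,np.round(rc[0],1),np.round(rc[1],1),round(rc[2],1)))
    print(c,st,*out)
E
```

```text
[0.5083 0.2926 0.1551] [-2.2246 -2.218  -0.0025] 15.9 cam [0.508 0.373 0.286] [-0.13  0.51 -0.65  1.82  0.38  0.94 -0.95]
g [ 371   15   74   81 2784] (0.016, array([572.9, 416.5]), array([51.4, 52. ]), 50.7) (0.037, array([567.9, 413.1]), array([47.4, 48. ]), 50.7) (0.052, array([564.3, 410.7]), array([44.6, 45.1]), 50.7)
g [ 285  215   44   43 1204] (0.016, array([499.7, 282.1]), array([29.2, 29.4]), 18.7) (0.037, array([500.4, 289.2]), array([26.9, 27.1]), 18.7) (0.052, array([500.8, 294.2]), array([25.3, 25.5]), 18.7)
g [373 343  62  58 789] (0.016, array([590.3, 145.9]), array([50.2, 60.5]), 15.3) (0.037, array([584. , 163.6]), array([46.3, 55.8]), 15.3) (0.052, array([579.4, 176.2]), array([43.5, 52.5]), 15.3)
y [ 378  140   68   67 2164] (0.016, array([582. , 333.4]), array([51.3, 52.5]), 89.9) (0.037, array([576.3, 336.5]), array([47.3, 48.4]), 89.9) (0.052, array([572.2, 338.7]), array([44.5, 45.5]), 89.9)
y [498 317  29  26 553] (0.016, array([687.5, 191.3]), array([23.1, 28.8]), 45.9) (0.037, array([673.5, 205.4]), array([21.3, 26.6]), 45.9) (0.052, array([663.6, 215.5]), array([20., 25.]), 45.9)
b [ 596  211   44   76 1216] (0.016, array([767.2, 270.1]), array([69.2, 16.3]), 77.9) (0.037, array([747.1, 278.1]), array([63.8, 15.1]), 77.9) (0.052, array([732.7, 283.8]), array([60. , 14.2]), 77.9)
b [ 371  245   77   65 1481] (0.016, array([586.5, 243.7]), array([60.6, 59.9]), 87.2) (0.037, array([580.4, 253.8]), array([55.9, 55.3]), 87.2) (0.052, array([576., 261.]), array([52.5, 51.9]), 87.2)
b [292 321  39  34 911] (0.016, array([502.4, 183.8]), array([30.5, 29.6]), 75.4) (0.037, array([502.8, 198.5]), array([28.1, 27.3]), 75.4) (0.052, array([503.1, 209. ]), array([26.4, 25.6]), 75.4)
```

View pics/w6.png

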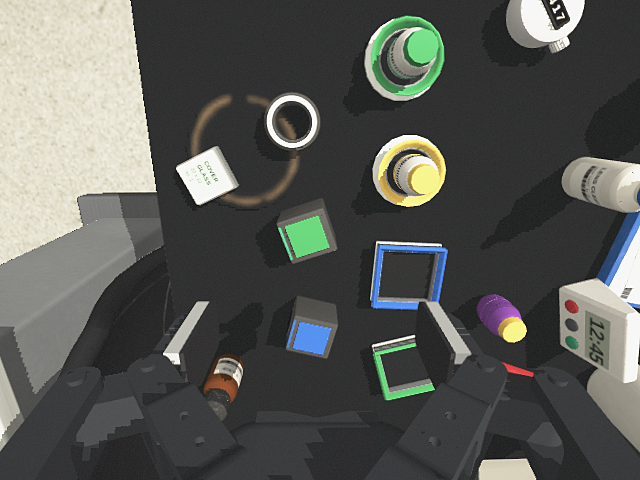

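Both objectives sit upright in their cups, yellow cap (424,180) and green cap (422,46). The green cube is at (306,237) and the blue cube at (312,337), neither disturbed. Now the green cube, with the jaws turned to its yaw of 18.6°.

send_rows --pt "0.75 -0.023 -0.054 0.1 0 0 -0.04" --pt "0.75 -0.023 -0.054 0.2 0 0 -0.08" --pt "0.75 -0.023 -0.054 0.3 0 0 -0.103" --pt "0.75 -0.023 -0.054 0.45 0 0 -0.103" --pt "0.75 -0.023 -0.054 0.6 0 0 -0.103" --pt "0.75 -0.023 -0.054 0.7 0 0 -0.103" --pt "0.75 -0.023 -0.054 0.78 0 0 -0.103" --pt "0.75 -0.023 -0.054 0.83 0 0 -0.103" --pt "0.75 -0.023 -0.054 0.83 0 0 -0.103" --pt "0.75 -0.023 -0.054 0.83 0 0 -0.103"

```text
clock: 16.73
tcp_pos: [0.4993, 0.2888, 0.0306]
orientation: [1.838, 2.548, 0.001]
contact_force: [1.1, 0.7, 0.4]
grip_width: 0.064
```

send_rows --pt "0 0 0 0 0 0 0" --pt "0 0 0 0 0 0 0" --pt "0 0 0 0 0 0 0" --pt "0 0 0 0 0 0 0" --pt "0 0 0 0 0 0 0" --pt "0 0 0 0 0 0 0" --pt "0 0 0 0 0 0 0" --pt "0 0 0 0 0 0 0"

```text
clock: 17.4
tcp_pos: [0.4998, 0.2889, 0.0316]
orientation: [1.837, 2.547, 0.003]
contact_force: [0.2, -0.4, 5.6]
grip_width: 0.0372
```

send_rows --pt "0 0 0 -0.1 0 0 0" --pt "0 0 0 -0.3 0 0 0" --pt "0 0 0 -0.5 0 0 0" --pt "0 0 0 -0.65 0 0 0" --pt "0 0 0 -0.65 0 0 0" --pt "0 0 0 -0.65 0 0 0"

```text
clock: 17.9
tcp_pos: [0.4997, 0.2887, 0.1299]
orientation: [1.837, 2.546, 0.004]
contact_force: [-0.1, -0.7, -0.9]
grip_width: 0.0373
```

Run:
```python
from bench import r;from h import *
o=r.get_obs();print(o["tcp_pos"],goto(o,[.596,.1466,o["tcp_pos"][2]],np.deg2rad(15.4)))
```

```text
[0.49973282 0.28868515 0.12987696] (array([-1.101e+00,  3.100e-01,  1.000e-03]), array([ 0.001 , -0.0001,  0.0166]))
```

send_rows --pt "0 -0.25 0.08 0 0 0 0.0166" --pt "0 -0.5 0.16 0 0 0 0.0166" --pt "0 -0.75 0.24 0 0 0 0.0166" --pt "0 -0.9 0.3 0 0 0 0.0166" --pt "0 -0.95 0.31 0 0 0 0.0166" --pt "0 -0.95 0.31 0 0 0 0.0166" --pt "0 -0.95 0.31 0 0 0 0.0166"

```text
clock: 18.48
tcp_pos: [0.5868, 0.1683, 0.127]
orientation: [-1.902, -2.498, 0.002]
contact_force: [-0.7, 1.4, 0.1]
grip_width: 0.0372
```

```bash
python3 look.py w7
python3 - <<'E'
import pickle;from h import *
w=pickle.load(open("w7.pkl","rb"))
from bench import r
o=r.get_obs();zt=o["tcp_pos"][2]-.031+.037;print(zt)
for c in "gb":
  for st,ce,m in blobs(w,c,150,s=90,v=50):
    pts=cv2.findContours(m.astype(np.uint8),0,1)[0][0].reshape(-1,2)
    out=[]
    for z in(.016,.037,zt):
        rc=cv2.minAreaRect((plane(w,pts,z)[:,:2]*1000).astype(np.float32));out.append((round(z,3),np.round(rc[0],1),np.round(rc[1],1),round(rc[2],1)))
    print(c,st,*out)
print(goto(o,[.596,.1466,.036],np.deg2rad(15.4)))
E
```

```text
[0.5865 0.1694 0.1273] [-1.8997e+00 -2.4997e+00  7.0000e-04] 18.5333 cam [0.565 0.246 0.258] [ 0.11  0.59 -0.68  1.78  0.45  0.93 -0.48]
0.1333323084019874
g [282 227  82  49 973] (0.016, array([593.2, 157.1]), array([60.1, 37.6]), 14.5) (0.037, array([590.8, 164.8]), array([54.9, 34.4]), 14.5) (np.float64(0.133), array([579.6, 200.3]), array([31. , 19.4]), 14.5)
g [514 272  14  15 165] (0.016, array([748.2, 176. ]), array([10.2, 13.1]), 26.0) (0.037, array([732.3, 182.1]), array([ 9.3, 12. ]), 26.0) (np.float64(0.133), array([659.5, 210. ]), array([5.3, 6.8]), 26.0)
g [272 293   7  58 297] (0.016, array([573.1,  87.9]), array([ 4.2, 53.1]), 15.0) (0.037, array([572.4, 101.7]), array([ 3.8, 48.5]), 15.0) (np.float64(0.133), array([569.3, 164.7]), array([ 2.1, 27.4]), 15.0)
g [ 284  294   67   57 3615] (0.016, array([605.9,  96.6]), array([52.1, 52.2]), 15.5) (0.037, array([602.4, 109.6]), array([47.6, 47.7]), 15.5) (np.float64(0.133), array([586.2, 169.1]), array([26.9, 26.9]), 15.5)
b [ 293   76  112  113 3090] (0.016, array([586.8, 242.9]), array([60.1, 60.1]), 87.2) (0.037, array(
[... 333 characters left out ...]
69 135  20  41 178] (0.016, array([478.5, 199. ]), array([30.7,  2.7]), 75.2) (0.037, array([486.1, 203.1]), array([28. ,  2.5]), 75.2) (np.float64(0.133), array([520.6, 221.9]), array([15.8,  1.4]), 75.2)
b [ 177  140   56   58 1843] (0.016, array([497.2, 194. ]), array([30. , 29.8]), 75.1) (0.037, array([503.1, 198.5]), array([27.4, 27.2]), 75.1) (np.float64(0.133), array([530.2, 219.3]), array([15.5, 15.3]), 75.1)
b [608 230  32  42 757] (0.016, array([820.5, 221.2]), array([31.2, 22.4]), 78.4) (0.037, array([798.3, 223.4]), array([28.5, 20.4]), 78.4) (np.float64(0.133), array([696.7, 233.3]), array([16.1, 11.5]), 78.4)
(array([-0.164,  0.021,  0.609]), array([-0.0005, -0.0004,  0.0007]))
```

View pics/w7.png

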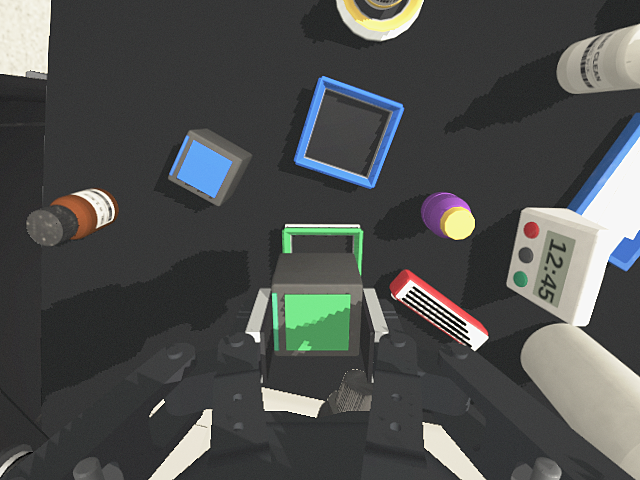

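The blue cube (208,167) and blue nest (349,132) are undisturbed. The green cube is held square with the green nest behind it, its tape at (318,322). The red eraser-like box at (440,310) lies to the right, so I'll keep the release opening small.

send_rows --pt "0 -0.08 0.01 0 0 0 0" --pt "0 -0.164 0.021 0 0 0 0" --pt "0 -0.164 0.021 0.1 0 0 0" --pt "0 -0.164 0.021 0.25 0 0 0" --pt "0 -0.164 0.021 0.38 0 0 0" --pt "0 -0.164 0.021 0.44 0 0 0" --pt "0 -0.164 0.021 0.48 0 0 0" --pt "0 -0.164 0.021 0.51 0 0 0" --pt "0 -0.164 0.021 0.53 0 0 0" --pt "0 -0.164 0.021 0.55 0 0 0" --pt "0 -0.164 0.021 0.57 0 0 0" --pt "0 -0.164 0.021 0.59 0 0 0" --pt "0 -0.164 0.021 0.6 0 0 0" --pt "0 -0.164 0.021 0.6 0 0 0" --pt "0 -0.164 0.021 0.6 0 0 0"

```text
clock: 19.78
tcp_pos: [0.5977, 0.1449, 0.038]
orientation: [1.903, 2.499, 0.0]
contact_force: [-0.1, -0.1, -0.4]
grip_width: 0.0373
```

send_rows --pt "0 0 0 0.006 0 0 0" --pt "0 0 0 0.012 0 0 0" --pt "0 0 0 0.012 0 0 0"

```text
clock: 20.03
tcp_pos: [0.5979, 0.145, 0.0366]
orientation: [1.903, 2.499, 0.0]
contact_force: [-0.5, 0.3, 4.9]
grip_width: 0.0376
```

send_rows --pt "0 0 0 0.004 0 0 0" --pt "0.47 0 0 0.003 0 0 0" --pt "0.52 0 0 0 0 0 0" --pt "0.58 0 0 0 0 0 0" --pt "0.62 0 0 0 0 0 0" --pt "0.62 0 0 0 0 0 0" --pt "0.62 0 0 0 0 0 0" --pt "0.62 0 0 -0.2 0 0 0" --pt "0.62 0 0 -0.6 0 0 0" --pt "0.62 0 0 -0.8 0 0 0" --pt "0.62 0 0 -0.8 0 0 0" --pt "0.62 0 0 -0.8 0 0 0"

```text
clock: 21.03
tcp_pos: [0.5998, 0.146, 0.1599]
orientation: [1.901, 2.496, 0.009]
contact_force: [0.5, -0.4, -0.9]
grip_width: 0.053
```

Run:
```python
from bench import r;from h import *
o=r.get_obs();print(o["tcp_pos"],goto(o,[.503,.1985,.15],np.deg2rad(-14.8)))
```

```text
[0.59981571 0.14597692 0.15986724] (array([ 0.509, -0.53 ,  0.062]), array([ 0.0022, -0.0005,  0.1678]))
```

send_rows --pt "0.75 0.2 -0.2 0.05 0 0 0.04" --pt "0.75 0.4 -0.4 0.05 0 0 0.08" --pt "0.75 0.5 -0.52 0.05 0 0 0.12" --pt "0.75 0.509 -0.53 0.05 0 0 0.1678" --pt "0.75 0.509 -0.53 0.05 0 0 0.1678" --pt "0.75 0.509 -0.53 0.05 0 0 0.1678" --pt "0.75 0.509 -0.53 0.05 0 0 0.1678" --pt "0.75 0.509 -0.53 0.05 0 0 0.1678"

```text
clock: 21.7
tcp_pos: [0.5015, 0.1966, 0.148]
orientation: [-2.488, -1.918, 0.001]
contact_force: [-0.4, -0.2, -1.0]
grip_width: 0.0638
```

```bash
python3 look.py w8
python3 - <<'E'
import pickle;from h import *
from bench import r
w=pickle.load(open("w8.pkl","rb"))
for st,ce,m in blobs(w,"b",150,s=90,v=50):
    pts=cv2.findContours(m.astype(np.uint8),0,1)[0][0].reshape(-1,2)
    for z in(.016,.037):
        rc=cv2.minAreaRect((plane(w,pts,z)[:,:2]*1000).astype(np.float32));print(st,z,np.round(rc[0],1),np.round(rc[1],1),round(rc[2],1))
o=r.get_obs();print(o["tcp_pos"],goto(o,[.503,.1985,.031],np.deg2rad(-14.8)))
E
```

```text
[0.5015 0.1967 0.1481] [-2.4886e+00 -1.9171e+00  4.0000e-04] 21.75 cam [0.522 0.275 0.279] [ 0.    0.44 -0.61  1.94  0.33  0.87 -1.04]
[ 368   91   89   97 2524] 0.016 [586.6 242.8] [60.2 59.9] 87.1
[ 368   91   89   97 2524] 0.037 [581.5 245.4] [55.4 55.1] 87.1
[ 300  215   38   35 1293] 0.016 [501.5 191.8] [28.5 29.6] 75.2
[ 300  215   38   35 1293] 0.037 [503.1 198.4] [26.3 27.3] 75.2
[0.50147277 0.19666615 0.14812395] (array([0.014, 0.007, 0.781]), array([-0.0001,  0.    ,  0.0001]))
```

View pics/w8.png

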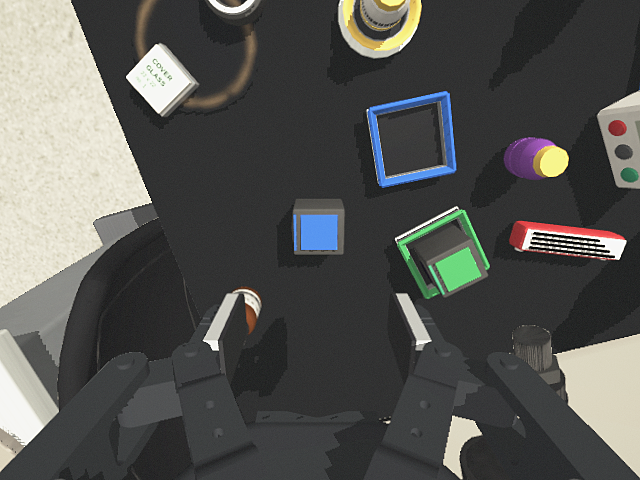

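The green cube sits flat inside its nest, tape at (457,269). The blue cube at (319,232) is square to the jaws. The bottle at (245,310) is behind the left finger only by parallax; the measured gap is over 3 cm.

send_rows --pt "0.75 0.013 0.008 0.2 0 0 0" --pt "0.75 0.013 0.008 0.4 0 0 0" --pt "0.75 0.013 0.008 0.55 0 0 0" --pt "0.75 0.013 0.008 0.66 0 0 0" --pt "0.75 0.013 0.008 0.73 0 0 0" --pt "0.75 0.013 0.008 0.78 0 0 0" --pt "0.75 0.013 0.008 0.78 0 0 0" --pt "0.75 0.013 0.008 0.78 0 0 0"

```text
clock: 22.42
tcp_pos: [0.5028, 0.1991, 0.0319]
orientation: [-2.489, -1.917, -0.001]
contact_force: [-0.0, -0.2, -0.4]
grip_width: 0.0642
```

send_rows --pt "0 0 0 0 0 0 0" --pt "0 0 0 0 0 0 0" --pt "0 0 0 0 0 0 0" --pt "0 0 0 0 0 0 0" --pt "0 0 0 0 0 0 0" --pt "0 0 0 0 0 0 0" --pt "0 0 0 0 0 0 0" --pt "0 0 0 0 0 0 0"

```text
clock: 23.08
tcp_pos: [0.5032, 0.1993, 0.0327]
orientation: [2.488, 1.916, 0.003]
contact_force: [-0.9, -0.8, 6.3]
grip_width: 0.0375
```

send_rows --pt "0 0 0 -0.1 0 0 0" --pt "0 0 0 -0.3 0 0 0" --pt "0 0 0 -0.5 0 0 0" --pt "0 0 0 -0.6 0 0 0" --pt "0 0 0 -0.6 0 0 0" --pt "0 0 0 -0.6 0 0 0"

```text
clock: 23.58
tcp_pos: [0.5029, 0.199, 0.1224]
orientation: [2.488, 1.916, 0.003]
contact_force: [-0.3, 0.5, -1.5]
grip_width: 0.0373
```

Run:
```python
from bench import r;from h import *
o=r.get_obs();print(o["tcp_pos"],goto(o,[.5866,.243,o["tcp_pos"][2]],np.deg2rad(-2.8)))
```

```text
[0.50291994 0.19896254 0.12241799] (array([0.426, 0.464, 0.001]), array([ 0.0007, -0.0002, -0.0667]))
```

send_rows --pt "0 0.2 0.2 0 0 0 -0.03" --pt "0 0.35 0.38 0 0 0 -0.0667" --pt "0 0.426 0.464 0 0 0 -0.0667" --pt "0 0.426 0.464 0 0 0 -0.0667" --pt "0 0.426 0.464 0 0 0 -0.0667" --pt "0 0.426 0.464 0 0 0 -0.0667"

```text
clock: 24.08
tcp_pos: [0.5844, 0.2423, 0.1199]
orientation: [-2.274, -2.166, 0.005]
contact_force: [-0.5, -0.1, -0.8]
grip_width: 0.0373
```

```bash
python3 look.py w9
python3 - <<'E'
import pickle;from h import *
w=pickle.load(open("w9.pkl","rb"))
from bench import r
o=r.get_obs();zt=o["tcp_pos"][2]-.0323+.037
for st,ce,m in blobs(w,"b",1000,s=90,v=50):
    pts=cv2.findContours(m.astype(np.uint8),0,1)[0][0].reshape(-1,2)
    rc=cv2.minAreaRect((plane(w,pts,zt)[:,:2]*1000).astype(np.float32));print(st,np.round(rc[0],1),np.round(rc[1],1),round(rc[2],1))
print(goto(o,[.5866,.243,.0373],np.deg2rad(-2.8)))
E
```

```text
[0.5844 0.2422 0.1203] [-2.2742 -2.1667  0.0044] 24.1333 cam [0.588 0.323 0.251] [-0.05  0.62 -0.61  1.73  0.43  0.93 -0.89]
[ 579   69   61   50 2507] [689.8 327.5] [21.7 16.4] 9.4
[ 557  120   83  118 2392] [687.1 299.4] [45.  16.8] 64.4
[ 279  196   87   78 1657] [587.8 280.8] [31.1 32.2] 87.2
[ 285  294   65   57 3593] [584.1 242.4] [27.2 26.8] 87.3
(array([0.007, 0.015, 0.554]), array([-0.0007,  0.0005,  0.0002]))
```

Held tape is at (584.1, 242.4), yaw −2.7°: square with the nest. Lower it.

send_rows --pt "0 0.005 0.014 0.1 0 0 0" --pt "0 0.005 0.014 0.22 0 0 0" --pt "0 0.005 0.014 0.32 0 0 0" --pt "0 0.005 0.014 0.39 0 0 0" --pt "0 0.005 0.014 0.43 0 0 0" --pt "0 0.005 0.014 0.46 0 0 0" --pt "0 0.005 0.014 0.48 0 0 0" --pt "0 0.005 0.014 0.5 0 0 0" --pt "0 0.005 0.014 0.52 0 0 0" --pt "0 0.005 0.014 0.535 0 0 0" --pt "0 0.005 0.014 0.545 0 0 0" --pt "0 0.005 0.014 0.545 0 0 0" --pt "0 0.005 0.014 0.545 0 0 0"

```text
clock: 25.22
tcp_pos: [0.5882, 0.2437, 0.0399]
orientation: [2.275, 2.167, 0.0]
contact_force: [0.1, -0.3, -1.2]
grip_width: 0.0372
```

send_rows --pt "0 0 0 0.006 0 0 0" --pt "0 0 0 0.012 0 0 0" --pt "0 0 0 0.012 0 0 0"

```text
clock: 25.47
tcp_pos: [0.5881, 0.2436, 0.0379]
orientation: [2.275, 2.167, -0.0]
contact_force: [0.4, 0.3, -0.6]
grip_width: 0.0374
```

send_rows --pt "0 0 0 0.006 0 0 0" --pt "0 0 0 0.01 0 0 0" --pt "0 0 0 0.01 0 0 0"

```text
clock: 25.72
tcp_pos: [0.5881, 0.2436, 0.0378]
orientation: [2.274, 2.166, -0.0]
contact_force: [-3.3, -1.8, 10.2]
grip_width: 0.0373
```

Floor contact. Release and retreat.

send_rows --pt "0.47 0 0 0 0 0 0" --pt "0.5 0 0 -0.003 0 0 0" --pt "0.56 0 0 -0.003 0 0 0" --pt "0.64 0 0 -0.003 0 0 0" --pt "0.64 0 0 -0.003 0 0 0" --pt "0.64 0 0 -0.003 0 0 0" --pt "0.64 0 0 -0.2 0 0 0" --pt "0.64 0 0 -0.6 0 0 0" --pt "0.64 0 0 -1 0 0 0" --pt "0.64 0 0 -1 0 0 0" --pt "0.64 -0.1 -0.5 -1 0 0 0" --pt "0.64 -0.1 -0.5 -1 0 0 0" --pt "0.64 -0.1 -0.5 -1 0 0 0" --pt "0.64 -0.1 -0.5 -1 0 0 0"

```text
clock: 26.88
tcp_pos: [0.5106, 0.2319, 0.1866]
orientation: [2.272, 2.168, -0.002]
contact_force: [1.0, -0.9, 0.7]
grip_width: 0.0548
```

```bash
python3 look.py w10
python3 - <<'E'
import pickle;from h import *
from bench import r
s=r.grab_frame("side");cv2.imwrite("pics/s1.png",cv2.resize(s["pixels"][210:350,230:450,::-1],None,fx=3.6,fy=3.6,interpolation=2))
w=pickle.load(open("w10.pkl","rb"));w1=pickle.load(open("w1.pkl","rb"))
def best(f,c,p,z,a=40):
    uv=proj(f,[[*p,z]])[0];b=min(blobs(f,c,a,s=90,v=50),key=lambda q:np.hypot(*(q[1]-uv)));return b[1],b[0]
for n,c,p,z in(("obj_y","y",(.583,.336),.052),("obj_g","g",(.573,.417),.052),("cube_g","g",(.598,.145),.042),("cube_b","b",(.588,.2436),.042)):
    a,sa=best(w,c,p,z);b,sb=best(s,c,p,z);print(n,sa,sb,*[np.round(x,4) for x in tri(w,[a],s,[b])])
E
```

```text
[0.5124 0.2321 0.1868] [2.2736e+00 2.1666e+00 4.0000e-04] 26.9333 cam [0.514 0.313 0.317] [ 0.    0.44 -0.69  1.85  0.33  0.97 -0.88]
obj_y [ 368   54   65   69 2219] [291 276  13   9  98] [0.5813 0.3336 0.0462] 0.0062
obj_g [366   0  45  11 284] [281 298  14   9  98] [0.5767 0.3917 0.0325] 0.0154
cube_g [401 293  34  29 498] [307 241  15   6  88] [0.6005 0.1486 0.0425] 0.0013
cube_b [ 394  189   36   33 1098] [297 259  22   9 121] [0.5886 0.2426 0.0404] 0.0008
```

View pics/w10.png

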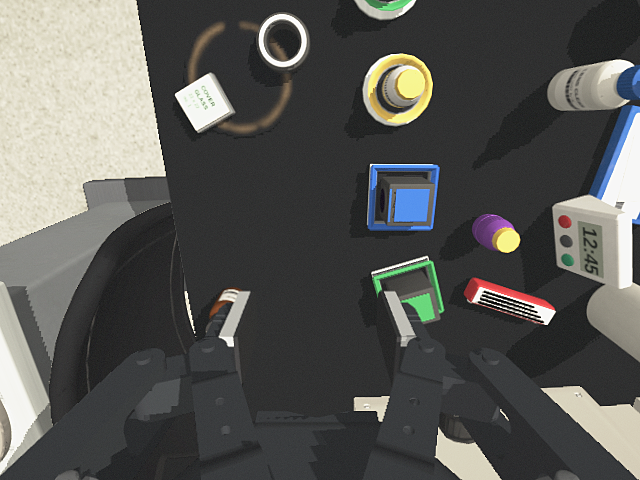

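View pics/s1.png

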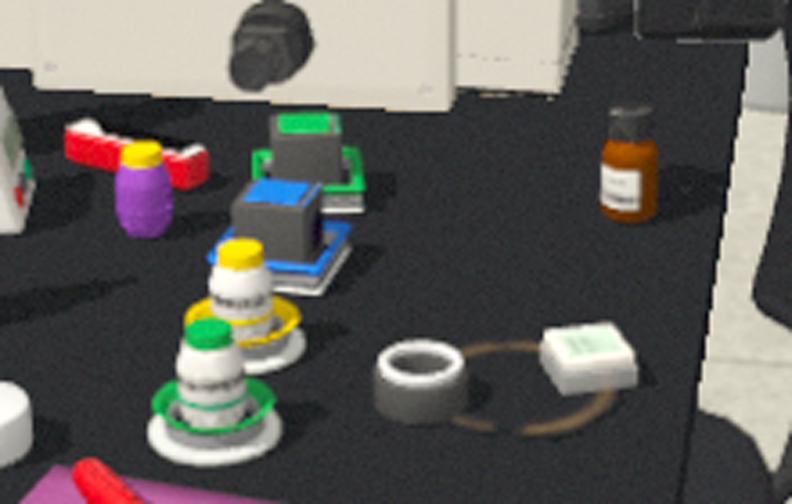

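The wrist view shows both cubes level in their nests (tape at (411,204) and (425,307)) and the yellow objective in its cup (cap at (409,83)). The side crop shows all four upright in the holders of their own colour, and the bottle at (628,165) still standing. The arm is clear of everything.

```bash
python3 -c "
from bench import r
print(r.hand_in())"
```

```text
the job is handed in; nothing more can be done
None
```

All four optics are in the holders of their own colour, and the job was handed in at about 27 s of the 102 s allowed. Each was lowered until it touched the holder floor (4–10 N), then released. The oil bottle, the purple look-alike and the microscope were left alone.

**Last checks**
- **Pictures:** The final side and wrist pictures show all four upright in their holders and the bottle still standing. I saw the bottle's place only by eye and did not re-measure it.
- **Cubes:** The tape tops measured 40.4 mm (blue) and 42.5 mm (green) above the bench. Fully seated should give 42 mm.
- **Objectives:** The final two-view height check failed for both, because the colour mask took in part of the cup lip or the cap was out of view. Their seating rests on the floor contact at the expected height (within about 0.2 mm) and on the pictures.
- **Yellow objective:** I released it about 3 mm off the measured centre of its cup, within the 4.5 mm clearance.
- **Holder heights:** Measuring the holder lips from two views gave 22–52 mm, against 16 mm in the text. The baseline was too short, so I used 16 mm, which the other views bore out.

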